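Couple a cart drawbar onto a hitch ball and latch it

ROBOT

A 6-joint arm with a two-finger parallel gripper is mounted at the origin on the work surface. World frame = base frame: x ahead of the robot, y to its left, z up, the work surface at z = 0. Lengths are in m, angles in rad, forces in N, time in s.
With the tool pointing down it reaches from about 0.325 to 0.775 m from the base axis. Payload 9.3 kg.
Tool frame: the origin (TCP) lies between the finger pads; the fingertips stand 8 mm ahead of it and the grasp point (between the pads) lies 11 mm behind it (env.tip_reach is the x of the fingertips in the tool frame, in m); x points along the fingers, z is the direction in which the jaws open and shut, and the axes are right-handed (so a half turn about x gives the same grasp; the last joint's range is limited). The gripper opens to 85 mm and grips with 20 to 120 N. Pads are 22 mm wide; open, the fingers measure 114 mm over their backs; the gripper's body (76 mm by 85 mm) begins 54 mm behind the grasp point. The pads swing forward as they close: fully open they stand 13 mm farther back than shut.
Start: joints at [-1.289, 0.259, 0.021, 1.334, 0, 1.418], TCP at [0.232, -0.499, 0.239] pointing down, gripper open.
Joint ranges: [-3.04, 3.04], [-0.91, 1.82], [-1.04, 1.36], [-1.92, 1.95], [-1.52, 1.45], [-3.14, 3.14]. Speed limits (rad/s): [2.22, 2.22, 2.79, 3.14, 3.14, 3.14].

INTERFACE

Orientations are given as [roll, pitch, yaw] about the fixed x, y, z axes, in that order (R = Rz(yaw) Ry(pitch) Rx(roll)).
In Python, from rig import env gives the robot as it stands.
- The arm moves only by the tool servo_tool, never from a script. Its argument "steps" is a list of rows, each an object with "linear": the shift along the tool's x, y, z in cm, a list of three; "spin": the turn about the tool's x in degrees. In form: [{"linear": [tx, ty, tz], "spin": spin}, ...]. A call has exactly 10 rows; each row is the pose to reach, as a shift and turn from the pose commanded when the call began, along the tool's axes at that moment; what a row does not reach only later rows make up. A row lasts 1/12 s, in which the tool goes at most 41.7 mm and 7.16 degrees, less where a joint would pass 70% of its speed; a pose out of reach is approached as far as the arm can. A call with a gripper value outside its range is refused whole. "jaw" is the opening, from 0 (shut) to 1 (fully open), set as the call begins (left out, the last holds). The fingers move at their own pace and stop on an object; "force" is the grip in N (left out, the last holds). Time passes only in rows, so rows that repeat a pose let the fingers close, or fill a call up. It gives the time, the measured TCP pose, the force and the opening at its end, in the units of the state.
- env.sense(): the state, without advancing time (a new reading comes with each control period).
- env.capture(name): name is "scene" or "side" or "wrist"; returns the picture (420x560x3 uint8, red, green, blue); there is no depth.
- env.camera_model(name): a dict with "fx", "fy", "cx", "cy" (pixels), "R" (3x3) and "t" (3): a world point X has camera coordinates R X + t. Camera axes: x right, y down, z forward; pixel columns grow to the right and rows downward; lengths in m; the calibration is good to about 2 mm. A picture is of the moment at which its call begins: read the wrist's pose just before it. camera_model takes no time and is no camera call; for the wrist camera it gives the pose at the moment of the call.
- env.sign_off(): hands the job in, once; it reports no verdict.
The state is a dict: "clock": time; "joint_positions": joint angles; "joint_velocities": joint speeds; "joint_efforts": joint torques, N m; "eef_pos": TCP position; "tcp_rot": TCP orientation; "contact_force": force on the tool from outside, world axes, zero at the start; "moment": the same for the moment, N m; "gripper_width": opening from 0.0 (shut) to 1.0 (fully open).
Only numpy, scipy, OpenCV 4.12 (cv2) and the standard library are available. Lean on these libraries where they do the work, as an engineer would, in place of code of your own. Each camera call takes 0.05 s, during which the arm holds its last target. There are 200 camera calls.

TASK

Couple the aluminium trailer coupler onto the ball of the grey bench stand: with its latch lever still up, take it by its tongue and lower the socket over the ball until its rim bears fully home on the collar and its foot is down in the fork, and only then let go. Then press the latch lever all the way down and back off. Go gently: the stand's height is not known, so feel for it and never push with more than about 40 N, do not drop the coupler the last bit, and leave the other things on the bench alone.

Things in the scene. Friction and masses are not known exactly. Their poses are not given: they have to be found in the camera images.
- coupler_socket (a point): centre of the socket's mouth, at underside level, of the loose cast aluminium coupler (0.5 to 0.95 kg, 184 mm long). z up, x from the socket along the tongue to the tail. It starts standing on the bench on socket rim and foot. The socket is an upright cup, 67 mm across, 55 mm bore, open below, 56 mm deep, its closed top 64 mm above the rim. Centre of mass 45 mm behind the axis (+x).
- coupler_grip (a point): where to hold the coupler: centre of the tongue's bar, 68 mm behind the socket axis (+x) and 46 mm above the rim; axes as coupler_socket. The bar is 36 mm wide in y (fingers on these sides), its underside 32 mm and top 60 mm above the rim, and runs to 150 mm behind the axis; nothing stands above it here.
- coupler_foot (a point): middle of the sole of the coupler's foot, level with the socket's rim, 130 mm behind the socket axis; axes as coupler_socket. The foot hangs from the tongue, 30 mm wide (y) and 12 mm thick (x).
- lever_pad (a point): centre of the free end (30 mm wide) of the latch lever, a dark steel bar 22 mm wide, 7 mm thick, 70 mm long. Its pivot lies across (y), 26 mm behind the socket axis and 75 mm above the rim; the lever points over the socket, away from the tail. Up, this point is 18 mm ahead of the socket axis and 116 mm above the rim; fully down, 34 mm ahead and 75 mm above.
- lever (a joint): the latch lever's angle: 0 fully up (0.75 rad above level), 0.75 fully down (level), against a firm stop. It turns with a steady friction of 0.2 N m (about 4 N at 50 mm from the pivot; more when pushed off its arc, as the fingertips then drag along it) and stays where it is left.
- stand: the fixed bench stand. Origin on the bench exactly under the ball's axis; x from the ball to the fork, z up. Grey base plate 230 x 110 mm; on it a head with a steel collar (72 mm across) and a 50 mm steel ball, ball top 53 mm above the collar's top. The head's height was set by hand and is not known: the collar's top is 60 to 84 mm above the bench. It does not give way.
- stand_fork (a point): point on the bench under the stand's fork, 130 mm from the ball's axis; axes as the stand. Up on the head, two cheeks 36 mm apart (y), 24 mm high, flared at the top, and between them a floor level with the collar's top. Coupled, the coupler's foot stands on this floor and its rim on the collar, its x along the stand's x.
- wrench_grip (a point): a steel combination wrench, 140 mm, lying on the bench between the work places
- spare_ball: a loose spare hitch ball, 60 mm tall, 47 mm across, standing on the bench; not the one to use
- spray_can: a spray can, 170 mm tall
- jar: a lidded jar, 90 mm tall
- carton: a small cardboard carton, 110 x 75 x 60 mm
- clevis_pin: a T-headed steel pin, about 95 mm long, lying on the bench
- mug: a white mug, 90 mm tall
There are look-alikes about, which are no part of the job. What is shaped like the part that bears coupler_socket but green is not meant.

How it is judged:
By the outcome, as a careful person would: the job done as asked, in the order asked, and still so for the second after the job is handed in, with the robot touching nothing.
It also fails if it takes over 72 s, if anything falls off the work surface, if the arm or the gripper's body presses on something with over 40 N, if the wrist force passes 120 N, or if a joint passes its speed limit or range.

## Working session

There is one attempt and no reset: what is moved stays moved. The work goes in short steps, Python scripts to look and compute and a tool call to move; the robot and the scene stay as the last step left them, time stands still between calls to the robot, and variables do not carry over. Pictures are saved under pics/ and viewed, about 8 in all and at most 12, crops included, and the job is handed in when it is done.

Besides the shell and the picture viewer there is one more tool, called after "Emit:" as name([rows], argument=value, ...), one row to a line, values as JSON. servo_tool: Moves the arm, as the interface text tells. Its arguments: {"type":"object","properties":{"steps":{"type":"array"},"jaw":{"type":"number"},"force":{"type":"number"}},"required":["steps"]}

```bash
ls; mkdir -p pics
python3 - <<'E'
from rig import env
import cv2,numpy as np,json
s=env.sense();print({k:np.round(v,3).tolist() for k,v in s.items()},env.tip_reach)
for n in("scene","side"):
    im=env.capture(n);cv2.imwrite(f"pics/{n}0.png",cv2.cvtColor(im,cv2.COLOR_RGB2BGR))
    m=env.camera_model(n);print(n,{k:np.round(v,3).tolist() for k,v in m.items()})
a=cv2.imread("pics/scene0.png");
E
```

```text
pics
{'clock': 0.0, 'joint_positions': [-1.289, 0.259, 0.021, 1.334, 0.0, 1.418], 'joint_velocities': [-0.0, -0.0, -0.0, -0.001, 0.001, 0.002], 'joint_efforts': [-0.0, -55.564, 34.453, 0.014, -0.0, 0.0], 'eef_pos': [0.232, -0.499, 0.239], 'tcp_rot': [2.978, 1.569, 1.842], 'contact_force': [0.096, -0.36, 0.506], 'moment': [0.019, 0.017, 0.005], 'gripper_width': 0.999} 0.008
scene {'fx': 516.489, 'fy': 516.489, 'cx': 277.15, 'cy': 212.553, 'R': [[0.696, 0.718, -0.017], [0.404, -0.412, -0.817], [-0.593, 0.562, -0.577]], 't': [-0.247, -0.138, 2.088]}
side {'fx': 527.29, 'fy': 527.29, 'cx': 272.171, 'cy': 211.525, 'R': [[-0.994, -0.108, 0.004], [-0.063, 0.55, -0.833], [0.087, -0.828, -0.553]], 't': [0.444, 0.148, 1.493]}
```

View pics/scene0.png

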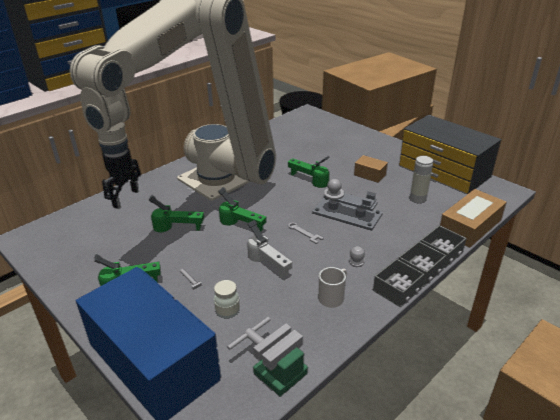

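View pics/side0.png

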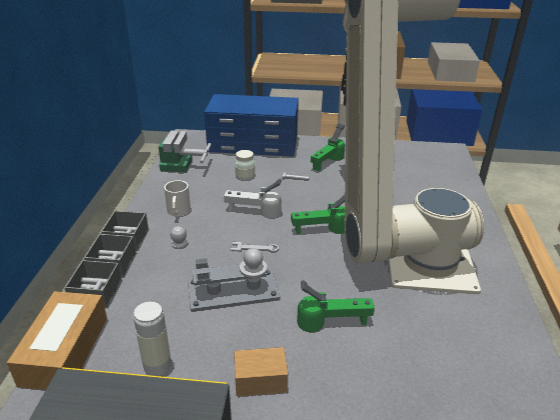

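Both views show the aluminium coupler (scene ~ (270,252), side ~ (255,203)) and the stand (scene ball ~ (335,186), side ball ~ (254,258)). I'll magnify these for exact pixels.

```bash
cat > h.py <<'E'
import cv2,numpy as np
from rig import env
def ray(m,p):
    d=np.array([(p[0]-m['cx'])/m['fx'],(p[1]-m['cy'])/m['fy'],1]);R=np.array(m['R']);t=np.array(m['t'])
    return -R.T@t,R.T@d
def onplane(m,p,z):
    o,d=ray(m,p);return o+d*(z-o[2])/d[2]
def tri(ms,ps):
    A=np.zeros((3,3));b=np.zeros(3)
    for m,p in zip(ms,ps):
        o,d=ray(m,p);d/=np.linalg.norm(d);P=np.eye(3)-np.outer(d,d);A+=P;b+=P@o
    x=np.linalg.solve(A,b)
    return x,[np.linalg.norm((np.eye(3)-np.outer(d/np.linalg.norm(d),d/np.linalg.norm(d)))@(x-o)) for o,d in (ray(m,p) for m,p in zip(ms,ps))]
def proj(m,X):
    c=np.array(m['R'])@X+m['t'];return np.array([c[0]/c[2]*m['fx']+m['cx'],c[1]/c[2]*m['fy']+m['cy']])
def crop(im,x,y,w,h,k):
    c=cv2.resize(im[y:y+h,x:x+w],None,fx=k,fy=k,interpolation=cv2.INTER_CUBIC)
    for i in range(0,w,10):
        cv2.line(c,(i*k,0),(i*k,6 if (x+i)%50 else 14),(0,255,255),1)
        if (x+i)%20==0: cv2.putText(c,str(x+i),(i*k,22),0,.35,(0,255,255),1)
    for i in range(0,h,10):
        cv2.line(c,(0,i*k),(6,i*k),(0,255,255),1)
        if (y+i)%20==0: cv2.putText(c,str(y+i),(8,i*k+4),0,.35,(0,255,255),1)
    return c
E
python3 - <<'E'
from h import *
a=cv2.imread("pics/scene0.png");b=cv2.imread("pics/side0.png")
g=np.vstack([np.hstack([crop(a,240,220,80,60,5),crop(a,305,170,80,60,5)]),np.hstack([crop(b,220,165,80,60,5),crop(b,183,240,100,75,4)])])
print(g.shape);cv2.imwrite("pics/zoom.png",g)
E
```

```text
(600, 800, 3)
```

View pics/zoom.png

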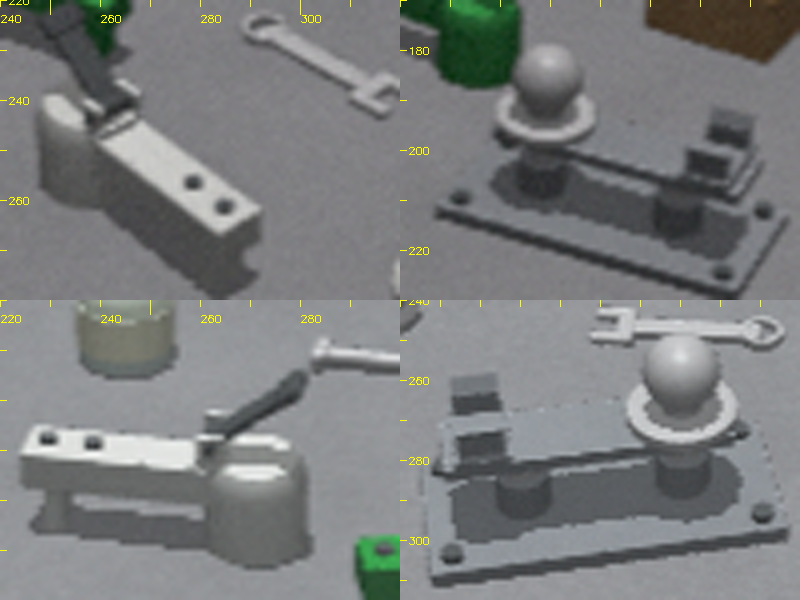

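Run:
```python
from h import *
S=env.camera_model("scene");D=env.camera_model("side");np.set_printoptions(precision=4,suppress=True)
A=lambda u,v:(240+u/5,220+v/5); B=lambda u,v:(305+(u-400)/5,170+v/5)
C=lambda u,v:(220+u/5,165+(v-300)/5); E=lambda u,v:(183+(u-400)/4,240+(v-300)/4)
P={'hole1':(A(225,206),C(48,439)),'hole2':(A(193,182),C(93,443)),'tailL':(A(261,209),C(22,457)),'tailR':(A(221,237),C(35,425)),
'ball':(B(547,82),E(681,378)),'bolt++':(B(763,210),E(452,553)),'bolt+-':(B(722,272),E(435,468)),'bolt--':(B(460,197),E(740,430)),
'cheekfar(+y)':(B(732,115),E(480,432)),'cheek-y':(B(708,152),E(473,378))}
for k,(p,q) in P.items(): print(k,*tri([S,D],[p,q]))
for k in('tailL','tailR','hole1','hole2'):print(k,'z60',onplane(S,P[k][0],.06),onplane(D,P[k][1],.06))
print('cams',ray(S,(0,0))[0],ray(D,(0,0))[0])
# socket bottom centre: side column 271.6; intersect with rim front pixel
p=onplane(D,C(262,567),0);print('rim front side',p)
print('socket left edge scene',onplane(S,A(38,185),0),'side edges',onplane(D,C(206,545),0),onplane(D,C(312,548),0))
print('socket top z64: side',onplane(D,C(255,445),.064))
print('collar',onplane(S,B(546,112),.072),onplane(D,E(682,408),.072))
```

```text
hole1 [ 0.6094 -0.2145  0.061 ] [np.float64(0.0018025573133598205), np.float64(0.0018025573133599276)]
hole2 [ 0.5798 -0.2127  0.0613] [np.float64(0.0016615263118189563), np.float64(0.0016615263118188966)]
tailL [ 0.6234 -0.1977  0.0568] [np.float64(0.0018691923562397313), np.float64(0.0018691923562398232)]
tailR [ 0.6232 -0.2339  0.0578] [np.float64(0.0036502816778129434), np.float64(0.003650281677812999)]
ball [0.4797 0.1629 0.1013] [np.float64(0.0015156724052168024), np.float64(0.001515672405216948)]
bolt++ [0.6158 0.2469 0.0148] [np.float64(0.0017125651558427665), np.float64(0.0017125651558429155)]
bolt+- [0.6434 0.1673 0.0148] [np.float64(0.0007574451662306551), np.float64(0.0007574451662307361)]
bolt-- [0.4488 0.1077 0.0144] [np.float64(0.002212721703481), np.float64(0.0022127217034809826)]
cheekfar(+y) [0.5966 0.2246 0.0976] [np.float64(0.0013537379061588437), np.float64(0.001353737906159063)]
cheek-y [0.613  0.1748 0.0985] [np.float64(0.0023594400741411073), np.float64(0.002359440074141)]
tailL z60 [ 0.6282 -0.2001  0.06  ] [ 0.621  -0.1945  0.06  ]
tailR z60 [ 0.6291 -0.2353  0.06  ] [ 0.6198 -0.234   0.06  ]
hole1 z60 [ 0.6106 -0.2136  0.06  ] [ 0.6084 -0.2179  0.06  ]
hole2 z60 [ 0.5806 -0.2115  0.06  ] [ 0.5789 -0.2164  0.06  ]
cams [ 1.4664 -1.0523  1.0879] [0.3207 1.2028 0.9474]
rim front side [ 0.4654 -0.176   0.    ]
socket left edge scene [ 0.4593 -0.2356  0.    ] side edges [ 0.504  -0.1969 -0.    ] [ 0.4358 -0.2012  0.    ]
socket top z64: side [ 0.4749 -0.2194  0.064 ]
collar [0.478  0.1679 0.072 ] [0.4791 0.1561 0.072 ]
```

```bash
cat >> h.py <<'E'
from scipy.spatial.transform import Rotation as Ro
np.set_printoptions(precision=4,suppress=True)
def RT(s=None):
    s=s or env.sense();return Ro.from_euler('xyz',s['tcp_rot']).as_matrix(),np.array(s['eef_pos'])
def todo(target,jawyaw):
    """shift in tool axes (cm) and spin (deg) to reach TCP target with jaw axis at yaw (mod 180)"""
    R,p=RT();y=np.degrees(np.arctan2(R[1,2],R[0,2]))
    d=((jawyaw-y+90)%180)-90
    print('tool cm',R.T@(np.array(target)-p)*100,'jaw yaw now',y,'world dyaw',d,'spin',-d if R[2,0]<0 else d)
E
python3 - <<'E'
from h import *
R,p=RT();print(R);m=env.camera_model('wrist');Rc=np.array(m['R']);c=-Rc.T@m['t']
print('cam in tool',R.T@(c-p),'cam fwd in tool',R.T@Rc[2],'cam right in tool',R.T@Rc[0],m['fx'])
todo([.538,-.2125,.25],87.3)
E
```

```text
[[-0.0003  0.907   0.4212]
 [ 0.0011  0.4212 -0.907 ]
 [-1.      0.0002 -0.0012]]
cam in tool [-0.1341  0.0691  0.0001] cam fwd in tool [ 0.9618 -0.2736  0.0012] cam right in tool [-0.0012  0.0002  1.    ] 333.5017833484344
tool cm [ -1.104   39.8412 -13.0457] jaw yaw now -65.09174512909865 world dyaw -27.608254870901362 spin 27.608254870901362
```

Emit:
servo_tool([
  {"linear":[-0.1,3,-1],"spin":2},
  {"linear":[-0.2,7,-2.3],"spin":5},
  {"linear":[-0.3,11,-3.6],"spin":8},
  {"linear":[-0.4,15,-4.9],"spin":11},
  {"linear":[-0.5,19,-6.2],"spin":14},
  {"linear":[-0.6,23,-7.5],"spin":17},
  {"linear":[-0.7,27,-8.8],"spin":20},
  {"linear":[-0.8,31,-10.1],"spin":23},
  {"linear":[-0.9,35,-11.4],"spin":26},
  {"linear":[-1.0,38,-12.4],"spin":27.6},
], jaw=1)

```text
clock: 0.93
eef_pos: [0.5256, -0.224, 0.249]
tcp_rot: [-2.54, 1.57, 2.123]
contact_force: [0.5, -0.9, 0.8]
gripper_width: 0.998
```

Emit:
servo_tool([
  {"linear":[-0.1,1,-0.4],"spin":0},
  {"linear":[-0.1,1.8,-0.6],"spin":0},
  {"linear":[-0.1,1.8,-0.6],"spin":0},
  {"linear":[-0.1,1.8,-0.6],"spin":0},
  {"linear":[-0.1,1.8,-0.6],"spin":0},
  {"linear":[-0.1,1.8,-0.6],"spin":0},
  {"linear":[-0.1,1.8,-0.6],"spin":0},
  {"linear":[-0.1,1.8,-0.6],"spin":0},
  {"linear":[-0.1,1.8,-0.6],"spin":0},
  {"linear":[-0.1,1.8,-0.6],"spin":0},
])

```text
clock: 1.77
eef_pos: [0.5421, -0.2214, 0.2504]
tcp_rot: [1.37, 1.571, -0.248]
contact_force: [0.1, 0.2, -0.2]
gripper_width: 1.002
```

Run:
```python
from h import *
import pickle
m=env.camera_model('wrist');im=cv2.cvtColor(env.capture('wrist'),cv2.COLOR_RGB2BGR)
pickle.dump(m,open('w1.pkl','wb'));cv2.imwrite('pics/w1.png',im)
s=env.sense();print(s['clock'],s['eef_pos'],s['tcp_rot'],s['joint_positions'])
for X in([.471,-.21,0],[.623,-.216,.06],[.538,-.2125,.06]):print(proj(m,np.array(X)))
```

```text
1.8167 [ 0.5422 -0.2213  0.2504] [ 0.9607  1.5707 -0.6573] [-0.5307  0.3177  0.1334  1.3864 -0.      2.658 ]
[270.471  232.9873]
[266.9968 100.7312]
[268.2524 190.3739]
```

View pics/w1.png

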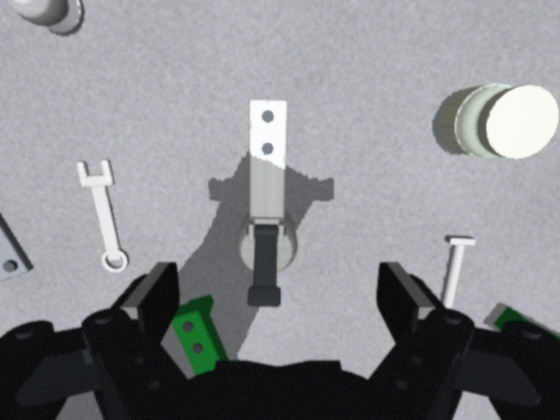

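The wrist view shows the coupler square on: bar from row 100 to ~220, columns 250–287, lever up at (264,265). The last joint (2.66) would run out at the stand, so I'll use the half-turned grasp, and measure from both orientations.

```bash
cat >> h.py <<'E'
def line_pts(im,rows,c0,c1,thr):
    g=cv2.GaussianBlur(cv2.cvtColor(im,cv2.COLOR_BGR2GRAY),(3,3),0).astype(float);out=[]
    for r in rows:
        d=np.abs(np.diff(g[r,c0:c1]));k=[i for i in range(1,len(d)-1) if d[i]>thr and d[i]>=d[i-1] and d[i]>=d[i+1]]
        out.append((r,[c0+i+.5 for i in k]))
    return out
E
python3 - <<'E'
from h import *
import pickle
im=cv2.imread('pics/w1.png');m=pickle.load(open('w1.pkl','rb'))
for r,k in line_pts(im,range(105,216,10),235,300,9):print(r,k)
T=im.transpose(1,0,2).copy()
for r,k in line_pts(T,(256,262,275,281),85,175,12):print('col',r,k)
for n,p in dict(tail=(268.5,100),h1=(267.8,116.5),h2=(267.5,149)).items():print(n,onplane(m,p,.06))
todo([.5405,-.2145,.25],-92.5)
E
```

```text
105 [249.5, 286.5]
115 [249.5, 261.5, 273.5, 285.5, 286.5]
125 [250.5, 285.5]
135 [249.5, 285.5]
145 [249.5, 262.5, 271.5, 285.5]
155 [245.5, 250.5, 284.5]
165 [237.5, 249.5, 276.5, 277.5, 284.5, 288.5]
175 [249.5, 283.5, 284.5]
185 [249.5, 283.5]
195 [249.5, 283.5]
205 [249.5, 283.5]
215 [249.5, 283.5]
col 256 [99.5, 156.5]
col 262 [99.5, 112.5, 113.5, 119.5, 145.5, 150.5, 151.5, 159.5]
col 275 [100.5, 164.5]
col 281 [99.5, 100.5, 167.5]
tail [ 0.6236 -0.2174  0.06  ]
h1 [ 0.6089 -0.216   0.06  ]
h2 [ 0.5788 -0.214   0.06  ]
tool cm [ 0.0369 -0.2013 -0.6708] jaw yaw now -92.7044661065078 world dyaw 0.20446610650779462 spin -0.20446610650779462
```

Emit:
servo_tool([
  {"linear":[0,0,0],"spin":-7},
  {"linear":[0,0,0],"spin":-14},
  {"linear":[0,0,0],"spin":-21},
  {"linear":[0,0,0],"spin":-28},
  {"linear":[0,0,0],"spin":-35},
  {"linear":[0,0,0],"spin":-42},
  {"linear":[0,0,0],"spin":-49},
  {"linear":[0,0,0],"spin":-56},
  {"linear":[0,0,0],"spin":-63},
  {"linear":[0,0,0],"spin":-70},
])

```text
clock: 2.65
eef_pos: [0.5423, -0.2211, 0.2503]
tcp_rot: [1.017, 1.571, 0.627]
contact_force: [0.4, -0.5, 0.8]
gripper_width: 1.0
```

Emit:
servo_tool([
  {"linear":[0,0,0],"spin":-7},
  {"linear":[0,0,0],"spin":-14},
  {"linear":[0,0,0],"spin":-21},
  {"linear":[0,0,0],"spin":-28},
  {"linear":[0,0,0],"spin":-35},
  {"linear":[0,0,0],"spin":-42},
  {"linear":[0,0,0],"spin":-49},
  {"linear":[0,0,0],"spin":-56},
  {"linear":[0,0,0],"spin":-63},
  {"linear":[0,0,0],"spin":-70},
])

```text
clock: 3.48
eef_pos: [0.5424, -0.2211, 0.2503]
tcp_rot: [-1.237, 1.571, -0.405]
contact_force: [0.5, 0.1, 0.0]
gripper_width: 1.0
```

Emit:
servo_tool([
  {"linear":[0,0,0],"spin":-7},
  {"linear":[0,0,0],"spin":-14},
  {"linear":[0,0,0],"spin":-21},
  {"linear":[0,0,0],"spin":-28},
  {"linear":[0,0,0],"spin":-35},
  {"linear":[0,0,0],"spin":-40},
  {"linear":[0,0,0],"spin":-40},
  {"linear":[0,0,0],"spin":-40},
  {"linear":[0,0,0],"spin":-40},
  {"linear":[0,0,0],"spin":-40},
])

```text
clock: 4.32
eef_pos: [0.5423, -0.2211, 0.2503]
tcp_rot: [1.012, 1.571, 2.534]
contact_force: [-0.3, 0.4, 0.4]
gripper_width: 0.999
```

Run:
```python
from h import *
import pickle
m=env.camera_model('wrist');im=cv2.cvtColor(env.capture('wrist'),cv2.COLOR_RGB2BGR)
pickle.dump(m,open('w2.pkl','wb'));cv2.imwrite('pics/w2.png',im)
s=env.sense();print(s['clock'],s['eef_pos'],s['joint_positions'])
for X in([.471,-.21,0],[.623,-.216,.06],[.538,-.2125,.06]):print(proj(m,np.array(X)))
todo([.5405,-.2145,.25],-92.5)
```

```text
4.3667 [ 0.5423 -0.2211  0.2503] [-0.5304  0.3179  0.1335  1.3864 -0.     -0.4818]
[285.0202 111.0433]
[286.6545 260.3605]
[286.6317 181.3102]
tool cm [0.029  0.2152 0.6553] jaw yaw now 87.2159279583993 world dyaw 0.28407204160069455 spin -0.28407204160069455
```

View pics/w2.png

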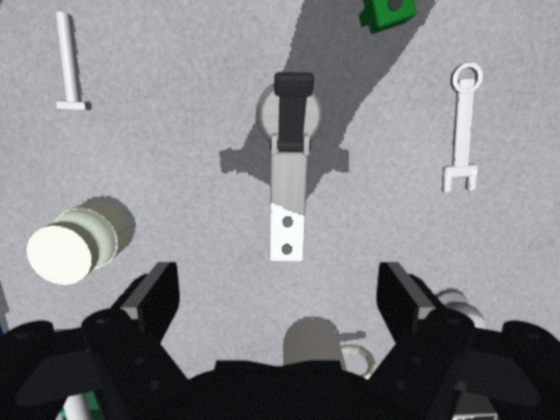

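The half-turned view shows the bar from rows 150–261 at columns ~271–304, holes at (287,222) and (286,248), lever above the socket at (292,100).

Run:
```python
from h import *
import pickle
M=[pickle.load(open(f'w{i}.pkl','rb')) for i in(1,2)];I=[cv2.imread(f'pics/w{i}.png') for i in(1,2)]
for r,k in line_pts(I[1],range(155,260,10),262,315,9):print(r,k)
T=I[1].transpose(1,0,2).copy()
for r,k in line_pts(T,(276,298),205,275,12):print('col',r,k)
def holes(im,x,y,w,h):
    g=cv2.cvtColor(im,cv2.COLOR_BGR2GRAY)[y:y+h,x:x+w];wt=np.clip(140.-g,0,None);c=(wt.sum());yy,xx=np.mgrid[:h,:w]
    return x+(wt*xx).sum()/c,y+(wt*yy).sum()/c
H=[[holes(I[0],259,108,18,17),holes(I[0],259,141,17,14)],[holes(I[1],278,241,17,15),holes(I[1],279,216,17,12)]]
for j in(0,1):
    print(H[0][j],H[1][j],onplane(M[0],H[0][j],.06),onplane(M[1],H[1][j],.06),tri(M,[H[0][j],H[1][j]]))
```

```text
155 [271.5, 308.5]
165 [270.5, 305.5, 306.5]
175 [270.5, 271.5, 305.5]
185 [268.5, 271.5, 304.5, 305.5]
195 [269.5, 271.5, 272.5, 304.5, 308.5]
205 [270.5]
215 [270.5, 284.5, 302.5]
225 [270.5, 282.5, 291.5, 303.5]
235 [270.5, 303.5]
245 [269.5, 282.5, 289.5, 302.5]
255 [269.5, 283.5, 302.5]
col 276 [260.5]
col 298 [213.5, 260.5]
(np.float64(267.64019851116626), np.float64(116.08188585607941)) (np.float64(286.3990470518166), np.float64(248.46158427635498)) [ 0.6093 -0.2158  0.06  ] [ 0.6094 -0.2157  0.06  ] (array([ 0.6093, -0.2158,  0.0603]), [np.float64(6.948275259310906e-05), np.float64(6.948275259304945e-05)])
(np.float64(267.3970588235294), np.float64(148.1846405228758)) (np.float64(287.028685790527), np.float64(220.86257505003334)) [ 0.5796 -0.214   0.06  ] [ 0.5791 -0.2138  0.06  ] (array([ 0.5794, -0.2139,  0.0589]), [np.float64(6.808553411700892e-05), np.float64(6.80855341170698e-05)])
```

Run:
```python
from h import *
import pickle
M=[pickle.load(open(f'w{i}.pkl','rb')) for i in(1,2)]
for p in((268,105),(268,130),(266.5,185),(266.5,215)):print(onplane(M[0],p,.06))
for p in((288.2,175),(288.2,165),(287,235),(286,255)):print(onplane(M[1],p,.06))
print(tri(M,[(268.3,99.7),(286.3,260.8)]))
# lever pad end centre at z~.116
print(onplane(M[0],(264,297),.116),onplane(M[1],(294,84),.116))
todo([.542,-.2115,.035],86.5)
```

```text
[ 0.6192 -0.2167  0.06  ]
[ 0.5966 -0.2155  0.06  ]
[ 0.5435 -0.2111  0.06  ]
[ 0.5125 -0.2093  0.06  ]
[ 0.5318 -0.2107  0.06  ]
[ 0.5219 -0.2103  0.06  ]
[ 0.5945 -0.2145  0.06  ]
[ 0.6168 -0.2164  0.06  ]
(array([ 0.6239, -0.2168,  0.059 ]), [np.float64(0.0004216375485774316), np.float64(0.0004216375485774042)])
[ 0.4521 -0.2054  0.116 ] [ 0.4522 -0.2048  0.116 ]
tool cm [21.529   0.0798  0.9624] jaw yaw now 87.2159279583993 world dyaw -0.7159279583993055 spin 0.7159279583993055
```

Emit:
servo_tool([
  {"linear":[0,0.1,0.9],"spin":1},
  {"linear":[2,0.1,1.0],"spin":1},
  {"linear":[5,0.1,1.0],"spin":1},
  {"linear":[8,0.1,1.0],"spin":1},
  {"linear":[11,0.1,1.0],"spin":1},
  {"linear":[13,0.1,1.0],"spin":1},
  {"linear":[14,0.1,1.0],"spin":1},
  {"linear":[14,0.1,1.0],"spin":1},
  {"linear":[14,0.1,1.0],"spin":1},
  {"linear":[14,0.1,1.0],"spin":1},
])

```text
clock: 5.2
eef_pos: [0.5426, -0.2116, 0.1118]
tcp_rot: [-2.035, 1.569, -0.529]
contact_force: [-0.2, -0.7, -0.1]
gripper_width: 0.997
```

Emit:
servo_tool([
  {"linear":[1,0,0],"spin":0},
  {"linear":[2,0,0],"spin":0},
  {"linear":[3,0,0],"spin":0},
  {"linear":[4,0,0],"spin":0},
  {"linear":[5,0,0],"spin":0},
  {"linear":[6,0,0],"spin":0},
  {"linear":[7,0,0],"spin":0},
  {"linear":[7.5,0,0],"spin":0},
  {"linear":[7.5,0,0],"spin":0},
  {"linear":[7.5,0,0],"spin":0},
])

```text
clock: 6.03
eef_pos: [0.5418, -0.2111, 0.035]
tcp_rot: [1.104, 1.57, 2.61]
contact_force: [-1.4, 0.1, 0.6]
gripper_width: 1.0
```

Run:
```python
from h import *
s=env.sense();print(s['clock'],s['eef_pos'],s['contact_force'],s['moment'])
todo([.542,-.2113,.035],86.2)
cv2.imwrite('pics/w3.png',cv2.cvtColor(env.capture('wrist'),cv2.COLOR_RGB2BGR))
```

```text
6.0333 [ 0.5418 -0.2111  0.035 ] [-1.3817  0.1217  0.6342] [0.0167 0.0083 0.0531]
tool cm [-0.0007 -0.0238 -0.0218] jaw yaw now 86.31410676513705 world dyaw -0.11410676513705198 spin 0.11410676513705198
```

Close, then lift.

Emit:
servo_tool([
  {"linear":[0,0,0],"spin":0},
  {"linear":[0,0,0],"spin":0},
  {"linear":[0,0,0],"spin":0},
  {"linear":[0,0,0],"spin":0},
  {"linear":[0,0,0],"spin":0},
  {"linear":[0,0,0],"spin":0},
  {"linear":[0,0,0],"spin":0},
  {"linear":[0,0,0],"spin":0},
  {"linear":[0,0,0],"spin":0},
  {"linear":[0,0,0],"spin":0},
], jaw=0, force=90)

```text
clock: 6.92
eef_pos: [0.5421, -0.211, 0.0359]
tcp_rot: [-1.747, 1.57, -0.241]
contact_force: [-1.0, 2.4, 5.3]
gripper_width: 0.411
```

Emit:
servo_tool([
  {"linear":[0,0,0],"spin":0},
  {"linear":[0,0,0],"spin":0},
  {"linear":[-0.5,0,0],"spin":0},
  {"linear":[-1.5,0,0],"spin":0},
  {"linear":[-3,0,0],"spin":0},
  {"linear":[-5,0,0],"spin":0},
  {"linear":[-7,0,0],"spin":0},
  {"linear":[-9,0,0],"spin":0},
  {"linear":[-11,0,0],"spin":0},
  {"linear":[-13,0,0],"spin":0},
])

```text
clock: 7.75
eef_pos: [0.5413, -0.2109, 0.1664]
tcp_rot: [1.189, 1.57, 2.696]
contact_force: [-0.6, 0.3, -7.1]
gripper_width: 0.406
```

Emit:
servo_tool([
  {"linear":[-1.5,0,0],"spin":0},
  {"linear":[-2.5,0,0],"spin":0},
  {"linear":[-3.5,0,0],"spin":0},
  {"linear":[-4,0,0],"spin":0},
  {"linear":[-4,0,0],"spin":0},
  {"linear":[-4,0,0],"spin":0},
  {"linear":[-4,0,0],"spin":0},
  {"linear":[-4,0,0],"spin":0},
  {"linear":[-4,0,0],"spin":0},
  {"linear":[-4,0,0],"spin":0},
])

```text
clock: 8.58
eef_pos: [0.5417, -0.2111, 0.2048]
tcp_rot: [1.114, 1.57, 2.621]
contact_force: [0.0, -0.5, -6.5]
gripper_width: 0.41
```

Run:
```python
from h import *
import pickle
s=env.sense();print(s['clock'],s['eef_pos'],s['contact_force'],s['moment'],s['gripper_width'])
S=env.camera_model("scene");D=env.camera_model("side");W=env.camera_model('wrist')
ims=[cv2.cvtColor(env.capture(n),cv2.COLOR_RGB2BGR) for n in('scene','side','wrist')]
pickle.dump(W,open('w4.pkl','wb'))
for n,i in zip(('scene1','side1','w4'),ims):cv2.imwrite(f'pics/{n}.png',i)
R,p=RT(s);g=p-.011*R[:,0];ps=proj(S,g).astype(int);pd=proj(D,g).astype(int);print(ps,pd)
cl=lambda v,lo,hi:int(min(max(v,lo),hi))
a=crop(ims[0],cl(ps[0]-40,0,460)//10*10,cl(ps[1]-50,0,340)//10*10,80,75,4)
b=crop(ims[1],cl(pd[0]-40,0,460)//10*10,cl(pd[1]-50,0,340)//10*10,80,75,4)
w=ims[2]
cv2.imwrite('pics/held.png',np.vstack([np.hstack([a,b]),cv2.resize(w,(400,300)) if 0 else np.hstack([cv2.resize(w,(400,300)),np.zeros((300,240,3),np.uint8)])]))
```

```text
8.5833 [ 0.5417 -0.2111  0.2048] [ 0.0205 -0.5401 -6.5002] [ 0.0231 -0.1767 -0.0108] 0.4100284173203903
[268 209] [248 151]
```

View pics/held.png

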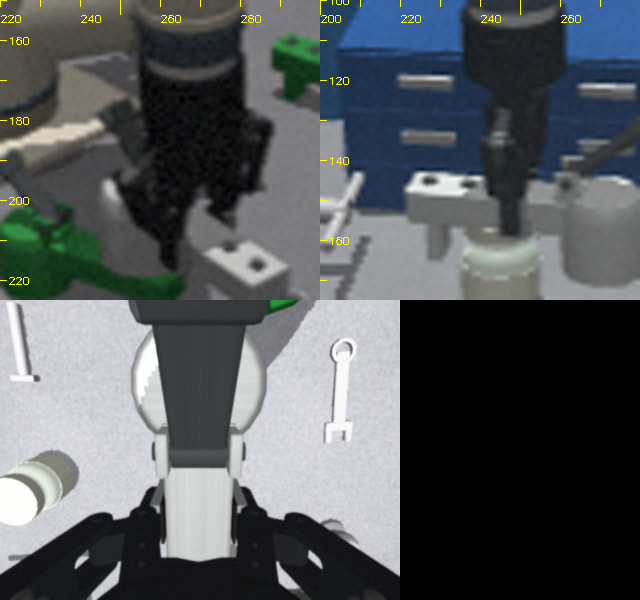

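Run:
```python
from h import *
a,b=[cv2.cvtColor(cv2.imread(f'pics/{n}.png'),cv2.COLOR_BGR2GRAY).astype(np.float32) for n in('w3','w4')]
for n,(x,y,w,h) in dict(pad=(185,0,200,40),hinge=(205,180,150,60),rim_sides=(180,40,200,120)).items():
    t=b[y+6:y+h-6,x+6:x+w-6];t=b[max(y,0)+8:y+h-8,x+8:x+w-8]
    r=cv2.matchTemplate(a[y:y+h,x:x+w],t,cv2.TM_CCOEFF_NORMED);_,v,_,l=cv2.minMaxLoc(r);print(n,'w3-w4 shift',l[0]-8,l[1]-8,v)
S=env.camera_model("scene");D=env.camera_model("side")
print('can',tri([S,D],[(424,163),(149,313)]))
todo([.574,.086,.225],107)
```

```text
pad w3-w4 shift 3 1 0.8800989985466003
hinge w3-w4 shift 2 2 0.9507539868354797
rim_sides w3-w4 shift 2 2 0.9901526570320129
can (array([0.6624, 0.4339, 0.1582]), [np.float64(0.0023908287224415218), np.float64(0.002390828722441601)])
tool cm [-1.9831 -1.3029 29.8578] jaw yaw now 86.3080221297368 world dyaw 20.6919778702632 spin -20.6919778702632
```

Emit:
servo_tool([
  {"linear":[-0.5,-0.1,1],"spin":-1},
  {"linear":[-1,-0.2,3.5],"spin":-3},
  {"linear":[-1.5,-0.4,7],"spin":-5},
  {"linear":[-2,-0.5,10.5],"spin":-8},
  {"linear":[-2,-0.6,14],"spin":-10},
  {"linear":[-2,-0.8,17.5],"spin":-13},
  {"linear":[-2,-0.9,21],"spin":-15},
  {"linear":[-2,-1.1,24.5],"spin":-17},
  {"linear":[-2,-1.2,27.5],"spin":-19},
  {"linear":[-2,-1.3,29],"spin":-20.7},
])

```text
clock: 9.57
eef_pos: [0.5731, 0.0815, 0.2258]
tcp_rot: [-0.643, 1.569, 1.229]
contact_force: [-0.5, 0.0, -6.8]
gripper_width: 0.408
```

Emit:
servo_tool([
  {"linear":[0,0.2,0.6],"spin":0},
  {"linear":[0,0.2,0.8],"spin":0},
  {"linear":[0,0.2,0.8],"spin":0},
  {"linear":[0,0.2,0.8],"spin":0},
  {"linear":[0,0.2,0.8],"spin":0},
  {"linear":[0,0.2,0.8],"spin":0},
  {"linear":[0,0.2,0.8],"spin":0},
  {"linear":[0,0.2,0.8],"spin":0},
  {"linear":[0,0.2,0.8],"spin":0},
  {"linear":[0,0.2,0.8],"spin":0},
])

```text
clock: 10.4
eef_pos: [0.5692, 0.0843, 0.2253]
tcp_rot: [1.223, 1.571, 3.09]
contact_force: [0.8, 1.2, -6.9]
gripper_width: 0.407
```

Run:
```python
from h import *
import pickle
s=env.sense();print(s['clock'],s['eef_pos'],s['contact_force'],s['joint_positions'])
W=env.camera_model('wrist');im=cv2.cvtColor(env.capture('wrist'),cv2.COLOR_RGB2BGR)
pickle.dump(W,open('w5.pkl','wb'));cv2.imwrite('pics/w5.png',im)
for X in([.4795,.1617,.101],[.605,.1997,.0975],[.6434,.1673,.0148],[.6158,.2469,.0148]):print(proj(W,np.array(X)))
```

```text
10.4 [0.5692 0.0843 0.2253] [ 0.7898  1.163  -6.8767] [ 0.0013  0.3064  0.0534  1.3179  0.     -0.2953]
[411.7318 122.2723]
[393.1277 278.1349]
[329.1013 265.1027]
[403.9993 262.6057]
```

View pics/w5.png

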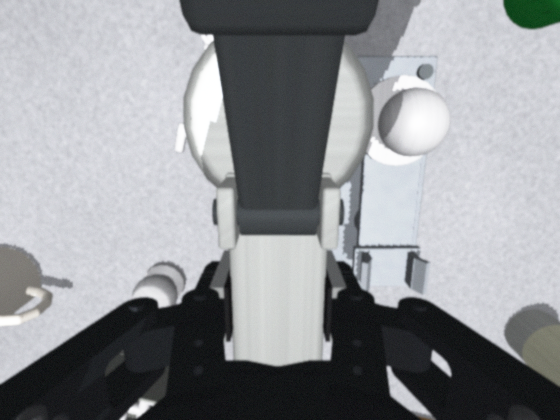

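Ball at about (414,122), fork cheeks at (364,268) and (420,270): within ~2 mm of prediction. I'll refine the ball and yaw numerically.

Run:
```python
from h import *
import pickle
im=cv2.imread('pics/w5.png');W=pickle.load(open('w5.pkl','rb'))
g=cv2.cvtColor(im,cv2.COLOR_BGR2GRAY)
c=cv2.resize(g[60:180,360:470],None,fx=4,fy=4,interpolation=cv2.INTER_CUBIC)
for p2 in(40,25):
    h=cv2.HoughCircles(c,cv2.HOUGH_GRADIENT_ALT if 0 else cv2.HOUGH_GRADIENT,1,20,param1=80,param2=p2,minRadius=110,maxRadius=175)
    if h is not None:
        for x,y,r in h[0][:4]:print(p2,360+x/4-.4,60+y/4-.4,r/4)
# radial edges from (414,122)
gf=cv2.GaussianBlur(g,(3,3),0).astype(np.float32)
for a in range(-90,100,15):
    rr=np.arange(28,44,.5);x=414+rr*np.cos(np.radians(a));y=122+rr*np.sin(np.radians(a))
    v=cv2.remap(gf,x[None].astype(np.float32),y[None].astype(np.float32),cv2.INTER_LINEAR)[0];d=np.diff(v);i=np.argmax(np.abs(d));print(a,rr[i],round(float(d[i]),1),end='; ')
print()
b=im[40:310,340:470];cv2.imwrite('pics/w5c.png',np.hstack([crop(im,340,40,110,140,4),np.vstack([crop(im,340,230,90,70,4),np.zeros((280,360,3),np.uint8)])]))
```

```text
25 410.475 123.225 32.625
25 416.225 124.975 38.175
-90 35.0 14.5; -75 35.5 13.2; -60 36.0 7.7; -45 35.0 -4.5; -30 35.5 -4.1; -15 35.5 -4.1; 0 34.0 -4.5; 15 33.5 -4.6; 30 32.0 -3.8; 45 31.0 -4.2; 60 30.5 -4.7; 75 33.5 5.6; 90 33.0 13.0;
```

View pics/w5c.png

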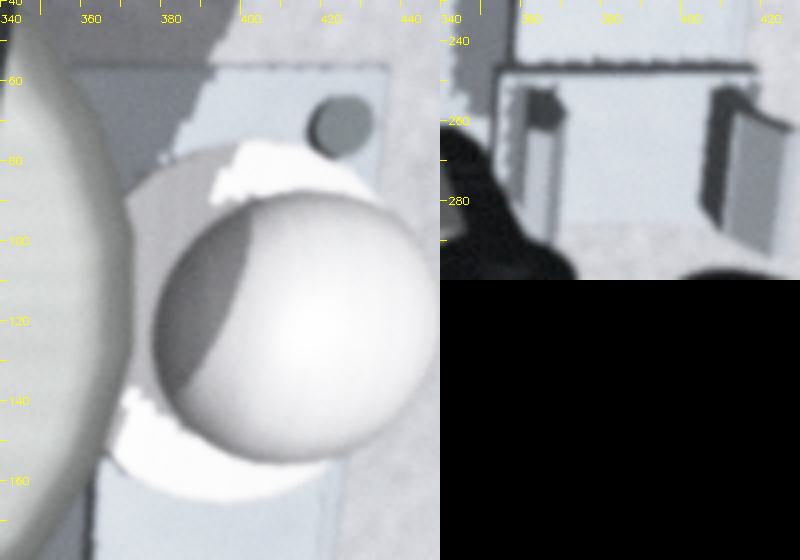

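Run:
```python
from h import *
import pickle
W=pickle.load(open('w5.pkl','rb'));print(W['cx'],W['cy'])
S=env.camera_model("scene");D=env.camera_model("side")
x,r=tri([S,D,W],[(334.4,186.4),(253.25,259.5),(411.5,122.8)]);print(x,r)
w=onplane(W,(411.5,122.8),.1013);print(w)
d=np.array([np.cos(np.radians(17)),np.sin(np.radians(17)),0])
print(onplane(W,(360,56.5),.012)-onplane(W,(434,56.3),.012))
b=(w+np.array([.4795,.1617,.1013])*0);t=b+.068*d;t[2]=.2253;print(t)
todo(t,107)
```

```text
277.5565117144239 208.1497247677719
[0.4799 0.1623 0.1011] [np.float64(0.0016743212442262097), np.float64(0.0014835388146379673), np.float64(0.0005852848463637505)]
[0.4799 0.1616 0.1013]
[ 0.0209 -0.0677  0.    ]
[0.545  0.1815 0.2253]
tool cm [-0.0042 -0.5192  9.992 ] jaw yaw now 106.99821384644133 world dyaw 0.001786153558668957 spin -0.001786153558668957
```

Emit:
servo_tool([
  {"linear":[0,-0.1,1],"spin":0},
  {"linear":[0,-0.2,3],"spin":0},
  {"linear":[0,-0.3,5],"spin":0},
  {"linear":[0,-0.4,7],"spin":0},
  {"linear":[0,-0.5,8.5],"spin":0},
  {"linear":[0,-0.52,9.5],"spin":0},
  {"linear":[0,-0.52,10],"spin":0},
  {"linear":[0,-0.52,10],"spin":0},
  {"linear":[0,-0.52,10],"spin":0},
  {"linear":[0,-0.52,10],"spin":0},
])

```text
clock: 11.28
eef_pos: [0.5451, 0.1811, 0.2253]
tcp_rot: [2.98, 1.57, -1.436]
contact_force: [0.7, -0.2, -7.0]
gripper_width: 0.406
```

Emit:
servo_tool([
  {"linear":[0.5,0,0],"spin":0},
  {"linear":[1.2,0,0],"spin":0},
  {"linear":[2,0,0],"spin":0},
  {"linear":[2.8,0,0],"spin":0},
  {"linear":[3.6,0,0],"spin":0},
  {"linear":[4.4,0,0],"spin":0},
  {"linear":[5,0,0],"spin":0},
  {"linear":[5,0,0],"spin":0},
  {"linear":[5,0,0],"spin":0},
  {"linear":[5,0,0],"spin":0},
])

```text
clock: 12.12
eef_pos: [0.5451, 0.1817, 0.1756]
tcp_rot: [-1.649, 1.57, 0.219]
contact_force: [-0.3, 0.6, -5.8]
gripper_width: 0.408
```

Run:
```python
from h import *
s=env.sense();print(s['clock'],s['eef_pos'],s['contact_force'],s['moment'])
todo([.545,.1815,.1753],107)
ims=[cv2.cvtColor(env.capture(n),cv2.COLOR_RGB2BGR) for n in('scene','side')]
cv2.imwrite('pics/over.png',np.hstack([crop(ims[0],310,140,80,90,5),crop(ims[1],190,205,80,90,5)]))
cv2.imwrite('pics/scene2.png',ims[0]);cv2.imwrite('pics/side2.png',ims[1])
```

```text
12.1167 [0.5451 0.1817 0.1756] [-0.2747  0.5955 -5.8239] [ 0.0296 -0.1731  0.0111]
tool cm [ 0.0282  0.0162 -0.0183] jaw yaw now 107.01583822605474 world dyaw -0.015838226054739835 spin 0.015838226054739835
```

View pics/over.png

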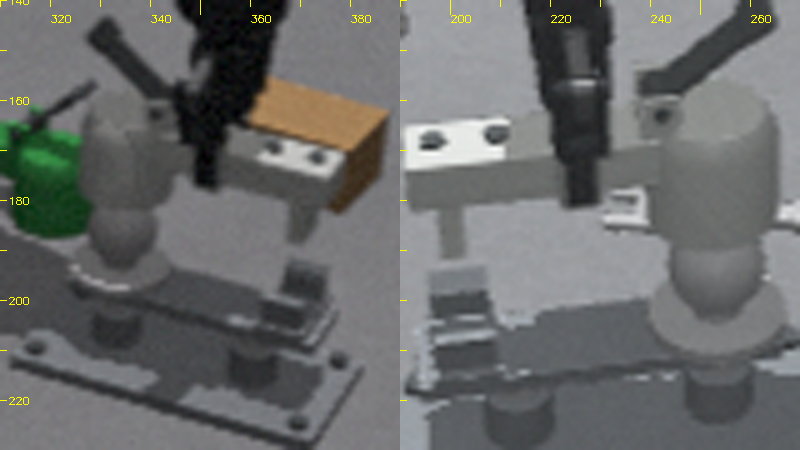

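Socket hangs above the ball in both views; side offset ≈0, scene offset perhaps 0.5 px. Measuring sub-pixel edges.

Run:
```python
from h import *
for n,box in(('scene2',dict(sock=(318,350,range(168,181,3)),ball=(318,350,range(184,190,2)),collar=(315,350,range(192,195)))),('side2',dict(sock=(232,275,range(232,250,4)),ball=(232,275,range(256,264,2)),collar=(232,275,range(266,272,2))))):
    g=cv2.cvtColor(cv2.imread(f'pics/{n}.png'),cv2.COLOR_BGR2GRAY).astype(int)
    for k,(a,b,rows) in box.items():
        for r in rows:
            d=np.diff(g[r,a:b]); print(n,k,r,[(a+i+1,int(d[i])) for i in range(len(d)) if abs(d[i])>13])
```

```text
scene2 sock 168 [(323, 17), (324, 22), (326, -14), (336, -18), (345, -17), (346, -35)]
scene2 sock 171 [(322, -20), (349, -42)]
scene2 sock 174 [(348, -17), (349, -40)]
scene2 sock 177 [(344, 17), (345, 28), (348, -19), (349, -30)]
scene2 sock 180 [(329, 16), (343, 23), (344, 16)]
scene2 ball 184 [(327, 14), (328, 20), (341, 15), (342, 21)]
scene2 ball 186 [(341, 26), (342, 28)]
scene2 ball 188 [(327, -21), (328, -29), (340, 14), (341, 33)]
scene2 collar 192 [(324, 15), (330, -15), (331, -18), (337, 21), (338, 17)]
scene2 collar 193 [(323, 19), (324, 39), (325, 14), (326, -44), (331, -15), (337, 17), (345, 16)]
scene2 collar 194 [(324, 28), (325, 16), (344, -20)]
side2 sock 232 [(233, 35), (238, -23), (258, -16), (266, 30)]
side2 sock 236 [(266, 32), (267, 14)]
side2 sock 240 [(265, 17), (266, 32)]
side2 sock 244 [(233, -15), (237, 35), (238, 45), (239, -58), (240, -35), (266, 31), (271, 15)]
side2 sock 248 [(238, -20), (239, -58), (240, -39), (265, 48), (266, 55), (269, 20), (272, -24), (273, -45)]
side2 ball 256 [(243, -18), (244, -40), (263, 28), (264, 23)]
side2 ball 258 [(243, -31), (244, -31), (263, 32), (264, 14)]
side2 ball 260 [(243, -16), (244, -53), (262, 43), (263, 48), (264, -26)]
side2 ball 262 [(242, -14), (245, -27), (262, 21), (266, 14)]
side2 collar 266 [(240, 22), (248, -24), (258, 19), (259, 23), (267, 15)]
side2 collar 268 [(240, 20), (249, -21), (257, 17), (268, 18)]
side2 collar 270 [(241, 29), (266, -23), (268, 16), (269, 19), (270, 18), (273, 14)]
```

Emit:
servo_tool([
  {"linear":[0.4,0,0],"spin":0},
  {"linear":[0.8,0,0],"spin":0},
  {"linear":[1.2,0,0],"spin":0},
  {"linear":[1.6,0,0],"spin":0},
  {"linear":[2.0,0,0],"spin":0},
  {"linear":[2.4,0,0],"spin":0},
  {"linear":[2.7,0,0],"spin":0},
  {"linear":[3.0,0,0],"spin":0},
  {"linear":[3.0,0,0],"spin":0},
  {"linear":[3.0,0,0],"spin":0},
])

```text
clock: 13.05
eef_pos: [0.5449, 0.1817, 0.1451]
tcp_rot: [1.341, 1.571, -3.074]
contact_force: [-0.1, 0.6, -7.5]
gripper_width: 0.408
```

Emit:
servo_tool([
  {"linear":[0.1,0,0],"spin":0},
  {"linear":[0.3,0,0],"spin":0},
  {"linear":[0.5,0,0],"spin":0},
  {"linear":[0.7,0,0],"spin":0},
  {"linear":[0.9,0,0],"spin":0},
  {"linear":[1.1,0,0],"spin":0},
  {"linear":[1.2,0,0],"spin":0},
  {"linear":[1.2,0,0],"spin":0},
  {"linear":[1.2,0,0],"spin":0},
  {"linear":[1.2,0,0],"spin":0},
])

```text
clock: 13.88
eef_pos: [0.545, 0.1817, 0.1334]
tcp_rot: [-1.692, 1.571, 0.175]
contact_force: [-0.9, 0.8, -6.8]
gripper_width: 0.409
```

Run:
```python
from h import *
s=env.sense();print(s['clock'],s['eef_pos'],s['contact_force'],s['moment'])
```

```text
13.8833 [0.545  0.1817 0.1334] [-0.889   0.7938 -6.8258] [ 0.0785 -0.1447  0.0346]
```

Emit:
servo_tool([
  {"linear":[0.15,0,0],"spin":0},
  {"linear":[0.3,0,0],"spin":0},
  {"linear":[0.45,0,0],"spin":0},
  {"linear":[0.6,0,0],"spin":0},
  {"linear":[0.75,0,0],"spin":0},
  {"linear":[0.9,0,0],"spin":0},
  {"linear":[1.05,0,0],"spin":0},
  {"linear":[1.2,0,0],"spin":0},
  {"linear":[1.2,0,0],"spin":0},
  {"linear":[1.2,0,0],"spin":0},
])

```text
clock: 14.72
eef_pos: [0.5448, 0.1817, 0.1212]
tcp_rot: [1.448, 1.571, -2.967]
contact_force: [0.6, 0.2, -6.8]
gripper_width: 0.407
```

Emit:
servo_tool([
  {"linear":[0.1,0,0],"spin":0},
  {"linear":[0.2,0,0],"spin":0},
  {"linear":[0.3,0,0],"spin":0},
  {"linear":[0.4,0,0],"spin":0},
  {"linear":[0.5,0,0],"spin":0},
  {"linear":[0.6,0,0],"spin":0},
  {"linear":[0.7,0,0],"spin":0},
  {"linear":[0.8,0,0],"spin":0},
  {"linear":[0.8,0,0],"spin":0},
  {"linear":[0.8,0,0],"spin":0},
])

```text
clock: 15.55
eef_pos: [0.5449, 0.1817, 0.1133]
tcp_rot: [-1.594, 1.571, 0.274]
contact_force: [-1.4, -0.7, -6.0]
gripper_width: 0.407
```

Rim ≈ 78 mm; still free. Now 2 mm per call.

Emit:
servo_tool([
  {"linear":[0.03,0,0],"spin":0},
  {"linear":[0.06,0,0],"spin":0},
  {"linear":[0.09,0,0],"spin":0},
  {"linear":[0.12,0,0],"spin":0},
  {"linear":[0.15,0,0],"spin":0},
  {"linear":[0.18,0,0],"spin":0},
  {"linear":[0.2,0,0],"spin":0},
  {"linear":[0.2,0,0],"spin":0},
  {"linear":[0.2,0,0],"spin":0},
  {"linear":[0.2,0,0],"spin":0},
])

```text
clock: 16.38
eef_pos: [0.545, 0.1817, 0.1131]
tcp_rot: [-1.755, 1.569, 0.113]
contact_force: [-5.4, -1.5, 13.9]
gripper_width: 0.405
```

Emit:
servo_tool([
  {"linear":[0.03,0,0],"spin":0},
  {"linear":[0.06,0,0],"spin":0},
  {"linear":[0.09,0,0],"spin":0},
  {"linear":[0.12,0,0],"spin":0},
  {"linear":[0.15,0,0],"spin":0},
  {"linear":[0.15,0,0],"spin":0},
  {"linear":[0.15,0,0],"spin":0},
  {"linear":[0.15,0,0],"spin":0},
  {"linear":[0.15,0,0],"spin":0},
  {"linear":[0.15,0,0],"spin":0},
])

```text
clock: 17.22
eef_pos: [0.545, 0.1817, 0.1131]
tcp_rot: [-1.748, 1.567, 0.119]
contact_force: [-11.1, -2.0, 26.8]
gripper_width: 0.409
```

Run:
```python
from h import *
s=env.sense();print(s['clock'],s['eef_pos'],s['contact_force'],s['moment'],s['joint_positions']);R,p=RT();print(R)
ims=[cv2.cvtColor(env.capture(n),cv2.COLOR_RGB2BGR) for n in('scene','side')]
cv2.imwrite('pics/scene3.png',ims[0]);cv2.imwrite('pics/side3.png',ims[1])
cv2.imwrite('pics/seat.png',np.hstack([crop(ims[0],315,145,65,85,6),crop(ims[1],190,225,85,85,5)[:,:,:] if 0 else cv2.copyMakeBorder(crop(ims[1],190,225,80,85,5),0,85,0,0,0)]))
```

```text
17.2167 [0.545  0.1817 0.1131] [-11.1091  -1.9997  26.8159] [-0.4878  2.347  -0.0009] [ 0.1759  0.3617 -0.1593  1.0464 -0.0002 -0.1211]
[[ 0.0034 -0.9562 -0.2927]
 [ 0.0004 -0.2927  0.9562]
 [-1.     -0.0034 -0.0006]]
```

View pics/seat.png

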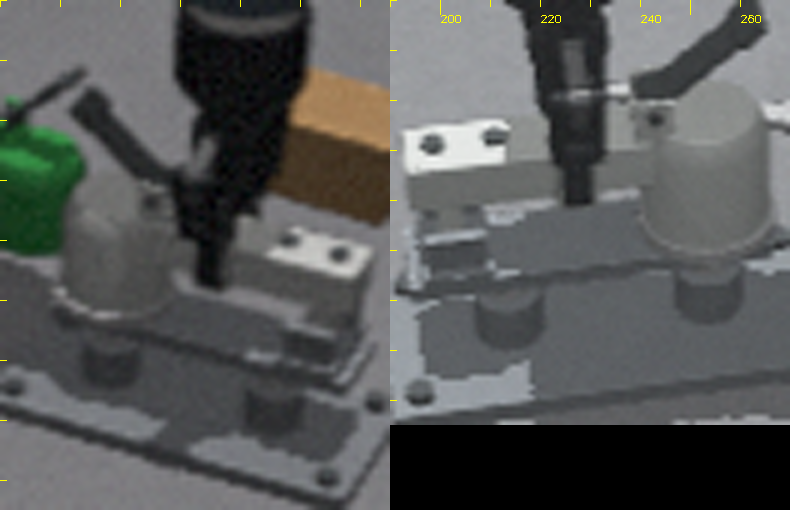

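Both views show the rim on the collar and the foot between the cheeks. I'll check tilt and height numerically.

Run:
```python
from h import *
S=env.camera_model("scene");D=env.camera_model("side")
def blob(n,x,y,w,h,t):
    g=cv2.cvtColor(cv2.imread(f'pics/{n}.png'),cv2.COLOR_BGR2GRAY)[y:y+h,x:x+w].astype(float);wt=np.clip(t-g,0,None);yy,xx=np.mgrid[:h,:w];return x+(wt*xx).sum()/wt.sum(),y+(wt*yy).sum()/wt.sum()
for n,(p,q) in dict(h1=(('scene3',369,185,5,5),('side3',196,251,6,6)),h2=(('scene3',361,183,5,5),('side3',208,250,6,5))).items():
    a=blob(*p,150);b=blob(*q,150);print(n,a,b,*tri([S,D],[a,b]))
d=np.array([np.cos(np.radians(17)),np.sin(np.radians(17)),0])
print('expect at rim .078: h1',np.array([.4799,.1616,.138])+.1352*d,'h2',np.array([.4799,.1616,.138])+.1052*d)
```

```text
h1 (np.float64(371.0693779904306), np.float64(186.94258373205741)) (np.float64(197.92932330827068), np.float64(253.63458646616542)) [0.6104 0.2008 0.1391] [np.float64(4.632462497740045e-05), np.float64(4.6324624977287796e-05)]
h2 (np.float64(362.292817679558), np.float64(184.28729281767957)) (np.float64(210.78195488721803), np.float64(252.20050125313284)) [0.5796 0.1924 0.1399] [np.float64(0.0002051104843986317), np.float64(0.0002051104843985763)]
expect at rim .078: h1 [0.6092 0.2011 0.138 ] h2 [0.5805 0.1924 0.138 ]
```

Emit:
servo_tool([
  {"linear":[-0.04,0,0],"spin":0},
  {"linear":[-0.08,0,0],"spin":0},
  {"linear":[-0.12,0,0],"spin":0},
  {"linear":[-0.16,0,0],"spin":0},
  {"linear":[-0.16,0,0],"spin":0},
  {"linear":[-0.16,0,0],"spin":0},
  {"linear":[-0.16,0,0],"spin":0},
  {"linear":[-0.16,0,0],"spin":0},
  {"linear":[-0.16,0,0],"spin":0},
  {"linear":[-0.16,0,0],"spin":0},
])

```text
clock: 18.15
eef_pos: [0.545, 0.1817, 0.1132]
tcp_rot: [-1.733, 1.569, 0.135]
contact_force: [-5.9, -1.4, 12.2]
gripper_width: 0.407
```

Run:
```python
from h import *
s=env.sense();print(s['clock'],s['eef_pos'],s['contact_force'],s['moment'])
```

```text
18.15 [0.545  0.1817 0.1132] [-5.8835 -1.3532 12.2377] [-0.2779  1.3033  0.0039]
```

Height check disagrees: ball-derived collar ≈73.5 mm versus rim ≈78 mm. I'll check for a gap by image rows before releasing.

Run:
```python
from h import *
S=env.camera_model("scene");D=env.camera_model("side")
b=np.array([.4799,.1616,0])
for n,m,ims in(('scene',S,('scene0','scene3')),('side',D,('side0','side3'))):
    c=-np.array(m['R']).T@m['t'];u=(c-b);u[2]=0;u/=np.linalg.norm(u)
    for z in(.073,.078):
        print(n,z,'collar front',proj(m,b+.036*u+[0,0,z]),'back',proj(m,b-.036*u+[0,0,z]),'rim front',proj(m,b+.0335*u+[0,0,z]),'balltop',proj(m,b+[0,0,z+.053]),'ballc',proj(m,b+[0,0,z+.028]))
    col=int(round(proj(m,b+.036*u+[0,0,.075])[0]))
    for i in ims:
        g=cv2.cvtColor(cv2.imread(f'pics/{i}.png'),cv2.COLOR_BGR2GRAY)
        r0=170 if n=='scene' else 240
        for k in(-3,0,3):print(i,col+k,r0,g[r0:r0+46,col+k].tolist())
# socket top & dome in side3
```

```text
scene 0.073 collar front [333.1512 198.605 ] back [333.7486 187.6807] rim front [333.1726 198.214 ] balltop [334.1435 180.4585] ballc [333.8157 186.4534]
scene 0.078 collar front [333.2158 197.4243] back [333.812  186.5199] rim front [333.2371 197.034 ] balltop [334.2096 179.2481] ballc [333.8808 185.262 ]
scene0 330 170 [124, 124, 123, 129, 121, 128, 126, 126, 124, 129, 139, 144, 143, 135, 126, 111, 102, 88, 71, 64, 60, 70, 75, 90, 101, 150, 171, 127, 75, 63, 71, 71, 70, 54, 47, 46, 44, 46, 49, 63, 75, 79, 125, 128, 129, 126]
scene0 333 170 [127, 127, 128, 129, 128, 123, 127, 125, 134, 162, 172, 175, 179, 158, 145, 133, 119, 105, 85, 74, 66, 62, 57, 69, 86, 105, 167, 166, 90, 62, 56, 70, 70, 71, 48, 45, 53, 54, 50, 47, 68, 72, 81, 122, 126, 128]
scene0 336 170 [127, 123, 127, 125, 127, 129, 127, 128, 127, 155, 170, 170, 169, 160, 141, 132, 120, 106, 89, 72, 65, 59, 60, 71, 90, 109, 169, 168, 91, 63, 49, 61, 75, 61, 48, 45, 46, 48, 46, 63, 75, 75, 107, 125, 127, 127]
scene3 330 170 [124, 126, 125, 123, 114, 114, 112, 109, 112, 112, 121, 121, 108, 103, 88, 84, 83, 82, 81, 85, 83, 85, 
[... 1525 characters left out ...]
de3 250 240 [55, 59, 109, 142, 141, 141, 141, 141, 142, 143, 143, 143, 145, 152, 126, 124, 120, 120, 113, 111, 111, 107, 109, 108, 108, 107, 106, 109, 108, 103, 104, 104, 105, 106, 111, 113, 98, 89, 78, 90, 97, 95, 72, 69, 70, 72]
side3 253 240 [120, 141, 142, 140, 143, 141, 140, 138, 141, 140, 141, 144, 143, 154, 131, 129, 126, 119, 115, 109, 109, 110, 107, 110, 107, 108, 109, 107, 107, 108, 109, 107, 105, 106, 110, 122, 96, 97, 84, 92, 95, 94, 74, 72, 72, 70]
side3 256 240 [156, 143, 141, 139, 140, 140, 141, 139, 145, 141, 142, 144, 144, 140, 128, 123, 117, 117, 110, 108, 108, 107, 106, 106, 107, 109, 109, 109, 107, 104, 104, 106, 105, 104, 109, 114, 93, 88, 89, 95, 96, 92, 70, 73, 71, 73]
```

The rows settle it: collar edges in both views (275.7 side, 197.4 scene) match a 78 mm collar, which is where the rim is (my ball centre pick was low). So it's seated. Ease off the load, slacken the grip so it settles, check, then open.

Emit:
servo_tool([
  {"linear":[-0.04,0,0],"spin":0},
  {"linear":[-0.08,0,0],"spin":0},
  {"linear":[-0.08,0,0],"spin":0},
  {"linear":[-0.08,0,0],"spin":0},
  {"linear":[-0.08,0,0],"spin":0},
  {"linear":[-0.08,0,0],"spin":0},
  {"linear":[-0.08,0,0],"spin":0},
  {"linear":[-0.08,0,0],"spin":0},
  {"linear":[-0.08,0,0],"spin":0},
  {"linear":[-0.08,0,0],"spin":0},
], force=20)

```text
clock: 18.98
eef_pos: [0.545, 0.1817, 0.1132]
tcp_rot: [-1.726, 1.57, 0.142]
contact_force: [-4.8, 0.2, 8.3]
gripper_width: 0.409
```

Run:
```python
from h import *
s=env.sense();print(s['clock'],s['eef_pos'],s['contact_force'],s['moment'],s['gripper_width'])
```

```text
18.9833 [0.545  0.1817 0.1132] [-4.8142  0.2477  8.2994] [-0.2472  0.9264 -0.0256] 0.40877988839946494
```

Emit:
servo_tool([
  {"linear":[0,0,0],"spin":0},
  {"linear":[0,0,0],"spin":0},
  {"linear":[0,0,0],"spin":0},
  {"linear":[0,0,0],"spin":0},
  {"linear":[0,0,0],"spin":0},
  {"linear":[0,0,0],"spin":0},
  {"linear":[0,0,0],"spin":0},
  {"linear":[0,0,0],"spin":0},
  {"linear":[0,0,0],"spin":0},
  {"linear":[0,0,0],"spin":0},
], jaw=1)

```text
clock: 19.82
eef_pos: [0.5449, 0.1817, 0.1122]
tcp_rot: [3.016, 1.571, -1.399]
contact_force: [-0.2, -0.7, -0.2]
gripper_width: 0.994
```

Emit:
servo_tool([
  {"linear":[-0.5,0,0],"spin":0},
  {"linear":[-1.5,0,0],"spin":0},
  {"linear":[-3,0,0],"spin":0},
  {"linear":[-5,0,0],"spin":0},
  {"linear":[-7,0,0],"spin":0},
  {"linear":[-9,0,0],"spin":0},
  {"linear":[-11,0,0],"spin":0},
  {"linear":[-13,0,0],"spin":0},
  {"linear":[-14,0,0],"spin":0},
  {"linear":[-14,0,0],"spin":0},
])

```text
clock: 20.65
eef_pos: [0.5457, 0.1818, 0.2551]
tcp_rot: [-1.678, 1.566, 0.19]
contact_force: [-0.8, -0.5, -0.2]
gripper_width: 1.001
```

Run:
```python
from h import *
import pickle
s=env.sense();print(s['clock'],s['eef_pos'],s['contact_force'],s['gripper_width'])
W=env.camera_model('wrist')
ims=[cv2.cvtColor(env.capture(n),cv2.COLOR_RGB2BGR) for n in('scene','side','wrist')]
pickle.dump(W,open('w6.pkl','wb'))
for n,i in zip(('scene4','side4','w6'),ims):cv2.imwrite(f'pics/{n}.png',i)
cv2.imwrite('pics/rel.png',np.vstack([np.hstack([crop(ims[0],315,150,80,75,5),crop(ims[1],185,225,80,75,5)])[:340],np.hstack([ims[2][20:280,90:490],np.zeros((260,400,3),np.uint8)])]))
d=np.array([np.cos(np.radians(17)),np.sin(np.radians(17)),0]);b=np.array([.4799,.1616,.078])
for k,x,z in(('h1',.1352,.06),('h2',.1052,.06),('pad',-.018,.116),('axis top',0,.064)):print(k,b+x*d+[0,0,z],proj(W,b+x*d+[0,0,z]))
```

```text
20.65 [0.5457 0.1818 0.2551] [-0.8196 -0.5275 -0.2292] 1.0007042125823942
h1 [0.6092 0.2011 0.138 ] [277.9682 281.6592]
h2 [0.5805 0.1924 0.138 ] [277.995  248.4211]
pad [0.4627 0.1563 0.194 ] [278.113   80.1747]
axis top [0.4799 0.1616 0.142 ] [278.1025 113.744 ]
```

View pics/rel.png

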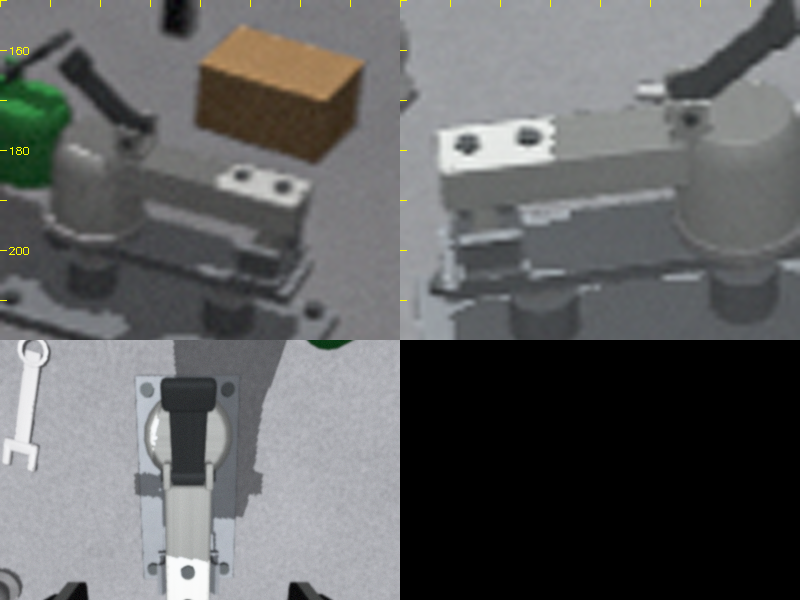

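The released coupler stands level, aligned with the stand (wrist view), foot between the cheeks, lever up. I'll confirm numerically against the pre-release position, and close the fingers over the lever.

Run:
```python
from h import *
import pickle
S=env.camera_model("scene");D=env.camera_model("side");W=pickle.load(open('w6.pkl','rb'))
def blob(n,x,y,w,h,t):
    g=cv2.cvtColor(cv2.imread(f'pics/{n}.png'),cv2.COLOR_BGR2GRAY)[y:y+h,x:x+w].astype(float);wt=np.clip(t-g,0,None);yy,xx=np.mgrid[:h,:w];return x+(wt*xx).sum()/wt.sum(),y+(wt*yy).sum()/wt.sum()
for n,(p,q) in dict(h1=(('scene4',369,185,5,5),('side4',196,251,6,6)),h2=(('scene4',361,183,5,5),('side4',208,250,6,5))).items():
    a=blob(*p,150);b=blob(*q,150);print(n,a,b,*tri([S,D],[a,b]))
a=blob('w6',271,243,14,18,150);print('wrist h2',a,onplane(W,a,.138))
for n,c in(('scene4',333),('side4',253)):
    g=cv2.cvtColor(cv2.imread(f'pics/{n}.png'),cv2.COLOR_BGR2GRAY);r=190 if 'sc' in n else 265;print(n,g[r:r+16,c].tolist())
d=np.array([np.cos(np.radians(17)),np.sin(np.radians(17)),0]);t=np.array([.4799,.1616,.225])-.02*d;todo(t,107)
```

```text
h1 (np.float64(371.06443914081143), np.float64(186.95465393794748)) (np.float64(197.9716535433071), np.float64(253.50236220472442)) [0.6105 0.2005 0.1392] [np.float64(0.000153546493928881), np.float64(0.00015354649392884128)]
h2 (np.float64(362.8727272727273), np.float64(184.55151515151516)) (np.float64(210.2956381260097), np.float64(252.21486268174476)) [0.5813 0.1927 0.1397] [np.float64(0.00032228991382639234), np.float64(0.00032228991382662604)]
wrist h2 (np.float64(277.37052673904304), np.float64(251.6093687173301)) [0.5833 0.1927 0.138 ]
scene4 [86, 88, 83, 81, 75, 76, 85, 131, 84, 63, 57, 65, 70, 67, 53, 49]
side4 [109, 107, 107, 108, 107, 109, 105, 106, 105, 109, 122, 97, 95, 85, 91, 93]
tool cm [ 2.6392  8.766  -0.0204] jaw yaw now 107.01237982872114 world dyaw -0.012379828721137187 spin 0.012379828721137187
```

Emit:
servo_tool([
  {"linear":[0,0.5,0],"spin":0},
  {"linear":[0,1.5,0],"spin":0},
  {"linear":[0,3,0],"spin":0},
  {"linear":[0,4.5,0],"spin":0},
  {"linear":[0,6,0],"spin":0},
  {"linear":[0,7.5,0],"spin":0},
  {"linear":[0,8.5,0],"spin":0},
  {"linear":[0,8.8,0],"spin":0},
  {"linear":[0,8.8,0],"spin":0},
  {"linear":[0,8.8,0],"spin":0},
], jaw=0, force=40)

```text
clock: 21.63
eef_pos: [0.461, 0.1559, 0.2522]
tcp_rot: [-1.673, 1.57, 0.195]
contact_force: [0.2, 0.1, 0.6]
gripper_width: 0.0
```

Run:
```python
from h import *
s=env.sense();print(s['clock'],s['eef_pos'],s['contact_force'],s['gripper_width'],s['joint_positions'])
d=np.array([np.cos(np.radians(17)),np.sin(np.radians(17)),0]);t=np.array([.4799,.1616,.225])-.02*d;todo(t,107)
```

```text
21.6333 [0.461  0.1559 0.2522] [0.2077 0.0565 0.6112] 0.00027862707745533266 [ 0.1535  0.1462 -0.0915  1.3326  0.     -0.1433]
tool cm [ 2.7234  0.0272 -0.0093] jaw yaw now 107.00549290381826 world dyaw -0.005492903818264949 spin 0.005492903818264949
```

Emit:
servo_tool([
  {"linear":[0.8,0,0],"spin":0},
  {"linear":[1.8,0,0],"spin":0},
  {"linear":[2.8,0,0],"spin":0},
  {"linear":[3.3,0,0],"spin":0},
  {"linear":[3.7,0,0],"spin":0},
  {"linear":[4.1,0.05,0],"spin":0},
  {"linear":[4.5,0.1,0],"spin":0},
  {"linear":[4.8,0.2,0],"spin":0},
  {"linear":[5.0,0.25,0],"spin":0},
  {"linear":[5.0,0.25,0],"spin":0},
])

```text
clock: 22.47
eef_pos: [0.4582, 0.1551, 0.2022]
tcp_rot: [-1.987, 1.571, -0.119]
contact_force: [1.1, -0.8, 0.6]
gripper_width: -0.004
```

Emit:
servo_tool([
  {"linear":[0.25,0.1,0],"spin":0},
  {"linear":[0.5,0.2,0],"spin":0},
  {"linear":[0.75,0.3,0],"spin":0},
  {"linear":[1.0,0.4,0],"spin":0},
  {"linear":[1.25,0.5,0],"spin":0},
  {"linear":[1.5,0.6,0],"spin":0},
  {"linear":[1.75,0.65,0],"spin":0},
  {"linear":[2.0,0.7,0],"spin":0},
  {"linear":[2.0,0.7,0],"spin":0},
  {"linear":[2.0,0.7,0],"spin":0},
])

```text
clock: 23.3
eef_pos: [0.4516, 0.1532, 0.1818]
tcp_rot: [1.234, 1.57, 3.102]
contact_force: [-1.0, -0.1, 0.2]
gripper_width: 0.002
```

Run:
```python
from h import *
s=env.sense();print(s['clock'],s['eef_pos'],s['contact_force'],s['moment'])
```

```text
23.3 [0.4516 0.1532 0.1818] [-0.9695 -0.0712  0.2104] [ 0.0015  0.007  -0.0166]
```

Emit:
servo_tool([
  {"linear":[0.2,0.05,0],"spin":0},
  {"linear":[0.4,0.1,0],"spin":0},
  {"linear":[0.6,0.15,0],"spin":0},
  {"linear":[0.8,0.2,0],"spin":0},
  {"linear":[1.0,0.2,0],"spin":0},
  {"linear":[1.2,0.2,0],"spin":0},
  {"linear":[1.3,0.2,0],"spin":0},
  {"linear":[1.4,0.2,0],"spin":0},
  {"linear":[1.4,0.2,0],"spin":0},
  {"linear":[1.4,0.2,0],"spin":0},
])

```text
clock: 24.13
eef_pos: [0.4499, 0.1526, 0.168]
tcp_rot: [-1.116, 1.571, 0.752]
contact_force: [0.6, 0.1, -0.4]
gripper_width: -0.004
```

Emit:
servo_tool([
  {"linear":[0.03,0,0],"spin":0},
  {"linear":[0.06,0,0],"spin":0},
  {"linear":[0.09,0,0],"spin":0},
  {"linear":[0.12,0,0],"spin":0},
  {"linear":[0.15,0,0],"spin":0},
  {"linear":[0.18,0,0],"spin":0},
  {"linear":[0.2,0,0],"spin":0},
  {"linear":[0.2,0,0],"spin":0},
  {"linear":[0.2,0,0],"spin":0},
  {"linear":[0.2,0,0],"spin":0},
])

```text
clock: 24.97
eef_pos: [0.4498, 0.1526, 0.1662]
tcp_rot: [-1.929, 1.571, -0.061]
contact_force: [-0.6, -0.4, 2.0]
gripper_width: 0.0
```

Run:
```python
from h import *
s=env.sense();print(s['clock'],s['eef_pos'],s['contact_force'],s['moment'])
```

```text
24.9667 [0.4498 0.1526 0.1662] [-0.6375 -0.3784  2.0287] [-0.0351 -0.0463 -0.0105]
```

Contact just starting near the expected stop height. Press on 2 mm at a time.

Emit:
servo_tool([
  {"linear":[0.03,0,0],"spin":0},
  {"linear":[0.06,0,0],"spin":0},
  {"linear":[0.09,0,0],"spin":0},
  {"linear":[0.12,0,0],"spin":0},
  {"linear":[0.15,0,0],"spin":0},
  {"linear":[0.18,0,0],"spin":0},
  {"linear":[0.2,0,0],"spin":0},
  {"linear":[0.2,0,0],"spin":0},
  {"linear":[0.2,0,0],"spin":0},
  {"linear":[0.2,0,0],"spin":0},
])

```text
clock: 25.8
eef_pos: [0.4498, 0.1526, 0.1654]
tcp_rot: [-1.805, 1.569, 0.063]
contact_force: [-4.9, -1.0, 16.6]
gripper_width: -0.001
```

Run:
```python
from h import *
s=env.sense();print(s['clock'],s['eef_pos'],s['contact_force'],s['moment'])
```

```text
25.8 [0.4498 0.1526 0.1654] [-4.9196 -1.0014 16.6017] [-0.2252  0.8836  0.0287]
```

Emit:
servo_tool([
  {"linear":[0.03,0,0],"spin":0},
  {"linear":[0.06,0,0],"spin":0},
  {"linear":[0.1,0,0],"spin":0},
  {"linear":[0.1,0,0],"spin":0},
  {"linear":[0.1,0,0],"spin":0},
  {"linear":[0.1,0,0],"spin":0},
  {"linear":[0.1,0,0],"spin":0},
  {"linear":[0.1,0,0],"spin":0},
  {"linear":[0.1,0,0],"spin":0},
  {"linear":[0.1,0,0],"spin":0},
])

```text
clock: 26.63
eef_pos: [0.4499, 0.1526, 0.1651]
tcp_rot: [-1.806, 1.568, 0.062]
contact_force: [-7.0, -2.1, 23.3]
gripper_width: -0.0
```

Emit:
servo_tool([
  {"linear":[-0.2,0,0],"spin":0},
  {"linear":[-0.6,0,0],"spin":0},
  {"linear":[-1.5,0,0],"spin":0},
  {"linear":[-3,0,0],"spin":0},
  {"linear":[-5,0,0],"spin":0},
  {"linear":[-7,0,0],"spin":0},
  {"linear":[-9,0,0],"spin":0},
  {"linear":[-11,0,0],"spin":0},
  {"linear":[-12,0,0],"spin":0},
  {"linear":[-12,0,0],"spin":0},
])

```text
clock: 27.47
eef_pos: [0.4505, 0.1527, 0.2852]
tcp_rot: [-1.713, 1.568, 0.155]
contact_force: [-0.7, 0.3, 0.1]
gripper_width: -0.002
```

Run:
```python
from h import *
s=env.sense();print(s['clock'],s['eef_pos'],s['contact_force'])
ims=[cv2.cvtColor(env.capture(n),cv2.COLOR_RGB2BGR) for n in('scene','side','wrist')]
for n,i in zip(('scene5','side5','w7'),ims):cv2.imwrite(f'pics/{n}.png',i)
cv2.imwrite('pics/fin.png',np.vstack([np.hstack([crop(ims[0],315,150,80,75,5),crop(ims[1],195,225,80,75,5)])[:340],np.hstack([ims[2][20:280,90:490],cv2.resize(ims[0],(347,260)),np.zeros((260,53,3),np.uint8)])]))
S=env.camera_model("scene");D=env.camera_model("side")
def blob(g,x,y,w,h,t):
    g=cv2.cvtColor(g,cv2.COLOR_BGR2GRAY)[y:y+h,x:x+w].astype(float);wt=np.clip(t-g,0,None);yy,xx=np.mgrid[:h,:w];return x+(wt*xx).sum()/wt.sum(),y+(wt*yy).sum()/wt.sum()
a=blob(ims[0],369,185,5,5,150);b=blob(ims[1],196,251,6,6,150);print('h1',tri([S,D],[a,b]))
g=cv2.cvtColor(ims[1],cv2.COLOR_BGR2GRAY);print(g[265:281,253].tolist())
d=np.array([np.cos(np.radians(17)),np.sin(np.radians(17)),0]);p=np.array([.4799,.1616,.078])-.034*d+[0,0,.0785];print('pad top down exp',proj(S,p),proj(D,p))
```

```text
27.4667 [0.4505 0.1527 0.2852] [-0.7106  0.2619  0.1269]
h1 (array([0.6105, 0.2005, 0.1393]), [np.float64(0.00016153677282615322), np.float64(0.00016153677282589163)])
[112, 110, 107, 104, 109, 109, 106, 102, 105, 109, 186, 99, 97, 85, 94, 95]
pad top down exp [325.6601 170.739 ] [265.7762 240.6337]
```

View pics/fin.png

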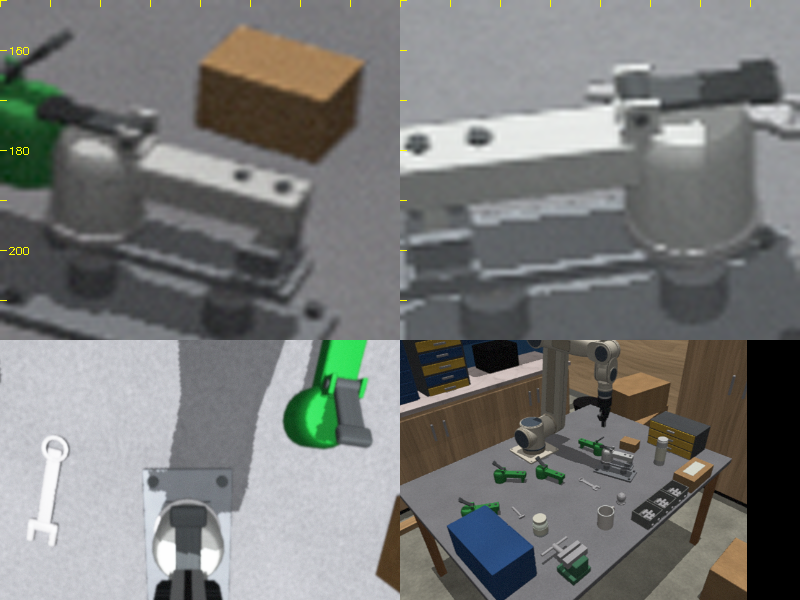

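The lever lies level along the tongue line (pad at side ≈(266,240), scene ≈(326,171), as predicted). The coupler has not moved and the gripper is clear. Handing in.

```bash
python3 -c "
from rig import env
print(env.sign_off())"
```

```text
the job is handed in; nothing more can be done
None
```

The coupler is on the stand's ball with its latch lever pressed down. The gripper is clear and the job was handed in at about 27.5 s.

**What I did**
- **Seating:** I held the tongue with a half-turned grip, because the last joint would have run out of range otherwise. Lowering in small steps, I felt contact with the rim about 78 mm above the bench, and no force reading went above about 29 N in total. I eased off, slackened the grip, and only then opened the fingers.
- **Lever:** I pressed it with closed fingertips along its arc to a firm stop, at about 24 N, then backed off.

**Last checks**
- **Position:** The coupler did not move on release or while the lever was pressed. The tongue hole I tracked stayed within about 0.3 mm.
- **Rim and foot:** In the side and scene views the rim sits on the collar with no gap. The foot is between the fork cheeks, but its contact with the floor is hidden. I judged it down because the tongue looked level.
- **Lever:** It looks level, and its end is within about a pixel or two of where it should be when fully down. The stop came about 1 mm higher than I calculated.
- **Other objects:** The things on the bench looked undisturbed in the final view.

**Checks that disagreed**
- **Collar height:** My first estimate from the ball was about 73 mm, against the 78 mm I felt. The collar edges in both views matched 78 mm, so my ball position had been picked too low.
- **Tongue position:** One wrist-camera reading put a tongue hole about 3 mm further along the stand's x than calculated. The static cameras put it within about 1 to 2 mm.

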